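# Push a power module through the guide blocks into the test dock

## Task

Push the flat aluminium module along the bench with the fingertips, through the narrow gap between the two steel guide blocks, until its front end rests flat against the black contact block behind them. Do not lift or tip the module, and leave the spool, the cup and the screwdriver where they are.

Things in the scene. Friction and masses are not known exactly. Their poses are not given: they have to be found in the camera images.
- module: Loose closed aluminium case, about 0.4 kg, 100 long (x) by 84 wide (y) by 28 high, fins on top up to 3 more. Origin: centre of its underside, on the bench. x points along it to its front end (black panel in that end, black strip on top near it). Starts before the gap, front roughly towards it, up to 50 aside of the middle line and turned up to 0.4 rad. Slides with friction; too wide to grip.
- dock: Fixed test dock, screwed to the bench. Origin: on the bench (z = 0), in the middle of the gap. x: the direction in which the module is pushed; y: from one guide block to the other; z up. The dock's floor is the flat bench. With the module home, its origin is at dock x = +78, y near 0, axes parallel: its rear end is then at x = +28, 10 past the blocks, so fingertips follow it into the gap.
- guides (a point): Middle of the gap, level with the tops of the two steel guide blocks (40 high). Axes as the dock's. The gap is 90 wide: flat inner faces at y = +45 and -45, from x = -18 to +18, 3 of play each side of the module. Each block is 26 wide (|y| 45 to 71) and on the entry side ends in a round nose of radius 13, reaching x = -31.
- stop (a point): Centre of the front face of the rigid black contact block that the module's front end must meet, 128 beyond the middle of the gap along dock x, 22 above the bench. Axes as the dock's. The block is 100 wide, 44 high, 24 thick, fixed.
- spool: Loose bystander: empty white plastic spool standing on end, 52 diameter, 42 high, beside the dock on its +y side. Origin: centre of its underside. Leave alone.
- cup: Loose bystander: small aluminium cup, 56 diameter at the rim, 50 high, beside the dock on its -y side. Origin: centre of its underside. Leave alone.
- driver: Loose bystander: black-handled screwdriver, 170 long, lying on the bench some 190 from the middle line on the dock's -y side, roughly parallel to that line. Origin: about the middle of its length, at bench level; x along the tool, handle to -x. Leave alone.
There are look-alikes about, which are no part of the job. Leave any orange or turquoise look-alike of the module alone. What is shaped like the dock but blue is not meant.

How it is judged:
On the way:
1. the module is in the gap between the guide blocks (x of module in the frame of dock between -0.03 and 0.03 m and y of module in the frame of dock between -0.01 and 0.01 m), for 0.1 s.
At the end, for the whole second after the job is handed in: The module lies flat and at rest on the bench behind the guide blocks, its front end within about 4.5 mm of the contact block, within 12 mm of the dock's middle line and turned less than 0.08 rad from it (x of module in the frame of dock above 0.0735 m and y of module in the frame of dock between -0.012 and 0.012 m and angle between the x axis of module and the x axis of dock, either way round below 0.08 rad and height (world z) of module below 0.004 m and angle between module's own z axis and vertical below 0.05 rad and linear speed of module below 0.01 m/s); the robot touches nothing.
It fails at once if the module is lifted or carried (more than 8 mm off the bench) (height (world z) of module above 0.008 m).
It fails at once if the module is tipped (angle between module's own z axis and vertical above 0.12 rad).
It fails at once if the spool is displaced by more than 15 mm (distance of spool from where it was at the start of the episode above 0.015 m).
It fails at once if the cup is displaced by more than 15 mm (distance of cup from where it was at the start of the episode above 0.015 m).
It fails at once if the screwdriver is displaced by more than 15 mm (distance of driver from where it was at the start of the episode above 0.015 m).
It also fails if it takes over 67 s, if anything falls off the work surface, if the arm or the gripper's body presses on something with over 40 N, if the wrist force passes 120 N, or if a joint passes its speed limit or range.

## Robot

A 7-joint arm with a two-finger parallel gripper is mounted at the origin on the work surface. World frame = base frame: x ahead of the robot, y to its left, z up, the work surface at z = 0. Lengths are in m, angles in rad, forces in N, time in s.
With the tool pointing down it reaches from about 0.425 to 0.875 m from the base axis. Payload 4.7 kg.
Tool frame: the origin (TCP) lies on the centre line of the jaws, within the pads' length; the fingertips stand 19 mm ahead of it and the grasp point (between the pads) is the TCP (ctrl.nose_length is the distance from the TCP to the fingertips, in m); z points along the fingers, x is the direction in which the jaws open and shut, and the axes are right-handed (so a half turn about z gives the same grasp; the last joint's range is limited). The gripper opens to 87 mm and grips with 3 to 60 N. Pads are 19 mm wide; open, the fingers measure 117 mm over their backs; the gripper's body (75 mm by 190 mm) begins 51 mm behind the grasp point.
Start: joints at [-1.334, 0.321, -0.07, 1.45, 0.023, 1.371, -0.057], TCP at [0.144, 0.634, 0.242] pointing down, gripper open.
Joint ranges: [-2.86, 2.86], [-0.3, 2.09], [-1.38, 1.24], [0.06, 2.45], [-1.56, 4.7], [0.09, 2.05], [-2.69, 2.69]. Speed limits (rad/s): [2.57, 2.57, 3.14, 3.14, 3.14, 3.14, 3.14].

## Interface

Orientations are given as a rotation vector (axis times angle).
In Python, from bench import ctrl gives the robot as it stands. The module is installed in compiled form; this text tells all that it offers.
- The arm moves only by the shell command python3 -m crank 'ROWS' [OPENING] [FORCE]. ROWS is a JSON object of lists of equal length, an entry for each row: "dp": the shift along the tool's x, y, z in cm, a list of three; "delta_rot": the turn, a rotation vector about the tool's x, y, z in rad, a list of three. In form: {"dp": [[x, y, z], ...], "delta_rot": [[rx, ry, rz], ...]}. A call has exactly 8 rows; each row shifts and turns the commanded pose from where the row before left it, along the tool's axes as they then stand; what a row does not reach is not made up. A row lasts 1/10 s, in which the tool goes at most 50 mm and 8.59 degrees, less where a joint would pass 70% of its speed; a pose out of reach is approached as far as the arm can. A call with a gripper value outside its range is refused whole. OPENING is the finger opening in cm, from 0 to 8.7, set as the call begins (- or left out, the last holds). The fingers move at their own pace and stop on an object; FORCE is the grip in N (left out, the last holds). Time passes only in rows, so rows that do not move let the fingers close, or fill a call up. It gives the time, the measured TCP pose, the force and the opening at its end, in the units of the state.
- ctrl.get_state(): the state, without advancing time (a new reading comes with each control period).
- ctrl.get_image(name): name is "scene" or "top" or "wrist"; returns the picture (384x512x3 uint8, blue, green, red); there is no depth.
- ctrl.camera_info(name): a dict with "camera_matrix" (3x3 intrinsics, pixels), "xyz" and "orientation" of the camera in the world. Camera axes: x right, y down, z forward; pixel columns grow to the right and rows downward; lengths in m; the calibration is good to about 2 mm. The wrist camera is an equidistant fisheye: a pixel r from the principal point sees the ray r / f radians off the axis. A picture is of the moment at which its call begins: read the wrist's pose just before it. camera_info takes no time and is no camera call; for the wrist camera it gives the pose at the moment of the call.
- ctrl.close_job(): hands the job in, once; it reports no verdict.
The state is a dict: "time": time; "joint_positions": joint angles; "qd": joint speeds; "joint_torque": joint torques, N m; "position": TCP position; "tool_rot": TCP orientation; "ft_force": force on the tool from outside, world axes, zero at the start; "torque": the same for the moment, N m; "grip_width": opening from 0.0 (shut) to 1.0 (fully open).
Only numpy, scipy, OpenCV 4.12 (cv2) and the standard library are available. Lean on these libraries where they do the work, as an engineer would, in place of code of your own. Each camera call takes 0.05 s, during which the arm holds its last target.

## Working session

There is one attempt and no reset: what is moved stays moved. The work goes in short steps, Python scripts to look and compute and a shell command to move; the robot and the scene stay as the last step left them, time stands still between calls to the robot, and variables do not carry over. Pictures are saved under pics/ and viewed, and the job is handed in when it is done.

```bash
mkdir -p pics
python3 - <<'E'
from bench import ctrl
import cv2
s=ctrl.get_state(); print(s, ctrl.nose_length)
for n in ("scene","top","wrist"):
    i=ctrl.camera_info(n); print(n,i)
    cv2.imwrite(f"pics/{n}0.png",ctrl.get_image(n))
E
```

```text
{'time': 0.0, 'joint_positions': array([-1.33390183,  0.32183401, -0.07008313,  1.45170414,  0.02263767,
        1.3708035 , -0.0569052 ]), 'qd': array([-7.56074796e-04, -9.46099681e-04, -6.41570912e-04,  2.58351031e-05,
        7.03001071e-04, -6.96437241e-04, -3.87144455e-04]), 'joint_torque': array([-3.11277090e-04, -4.91296148e+01, -4.03993204e-01, -3.12523520e+01,
       -6.39570644e-02,  4.36169305e-02,  1.59606743e-04]), 'position': array([0.14356461, 0.63340049, 0.24043971]), 'tool_rot': array([ 2.45355287e+00,  1.95993065e+00, -2.26633505e-03]), 'ft_force': array([-0.10646604, -0.20117223, -0.3805995 ]), 'torque': array([ 0.04297551, -0.04828832,  0.05226482]), 'grip_width': 1.0028146307900465} 0.019
scene {'camera_matrix': array([[355.43090908,   0.        , 259.01279692],
       [  0.        , 355.43090908, 195.51111944],
       [  0.        ,   0.        ,   1.        ]]), 'xyz': array([ 1.09904557, -0.02943638,  0.7160026 ]), 'orientation': array([-1.85630069, -1.80662207,  0.59880879])}
top {'camera_matrix': array([[492.3716592 ,   0.        , 255.7671118 ],
       [  0.        , 492.3716592 , 194.67118375],
       [  0.        ,   0.        ,   1.        ]]), 'xyz': array([0.47638228, 0.00629994, 1.20069188]), 'orientation': array([-2.1635511 ,  2.16079068, -0.09159251])}
wrist {'camera_matrix': array([[297.31863964,   0.        , 253.06810946],
       [  0.        , 297.31863964, 193.20170387],
       [  0.        ,   0.        ,   1.        ]]), 'xyz': array([0.06310473, 0.65100656, 0.38420947]), 'orientation': array([2.25813413, 1.80405691, 0.27394108])}
```

View pics/top0.png

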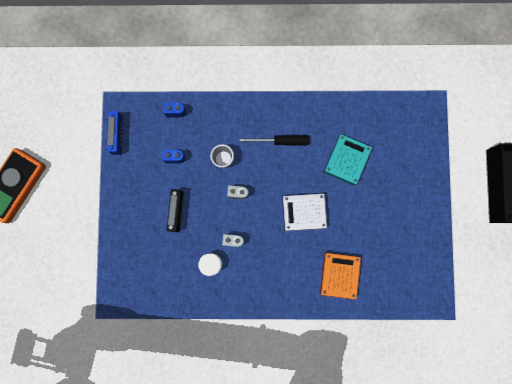

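View pics/scene0.png

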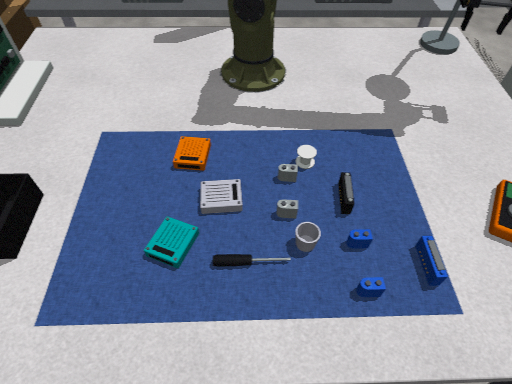

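View pics/wrist0.png

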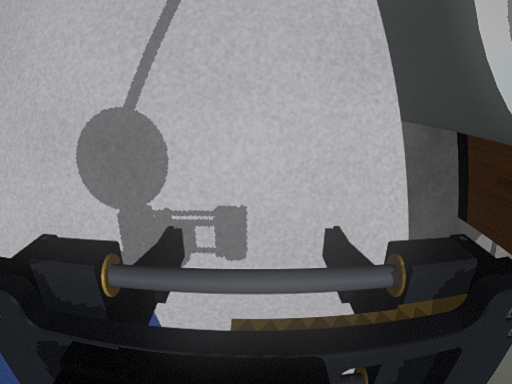

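The top view shows the module at (305,212) with its black strip towards the left. The steel blocks are at (237,191) and (232,240), and the stop is at (174,211). The push direction is image-left, roughly world +y.

```bash
cat > h.py <<'E'
import numpy as np, cv2
from scipy.spatial.transform import Rotation as R
from bench import ctrl
def ray(info,uv,z):
    K=info["camera_matrix"];uv=np.atleast_2d(uv).astype(float)
    d=np.c_[(uv[:,0]-K[0,2])/K[0,0],(uv[:,1]-K[1,2])/K[1,1],np.ones(len(uv))]
    d=d@R.from_rotvec(info["orientation"]).as_matrix().T
    o=np.array(info["xyz"]); return o+d*((z-o[2])/d[:,2])[:,None]
def proj(info,P):
    K=info["camera_matrix"]
    c=(np.atleast_2d(P)-info["xyz"])@R.from_rotvec(info["orientation"]).as_matrix()
    return c[:,:2]/c[:,2:]*[K[0,0],K[1,1]]+[K[0,2],K[1,2]]
E
python3 - <<'E'
from h import *
im=cv2.imread("pics/top0.png")
c=im[150:290,150:350]
cv2.imwrite("pics/topcrop.png",cv2.resize(c,None,fx=4,fy=4,interpolation=cv2.INTER_CUBIC))
im=cv2.imread("pics/scene0.png")
c=im[130:270,180:380]
cv2.imwrite("pics/scenecrop.png",cv2.resize(c,None,fx=4,fy=4,interpolation=cv2.INTER_CUBIC))
E
```

```text
(no output)
```

View pics/topcrop.png

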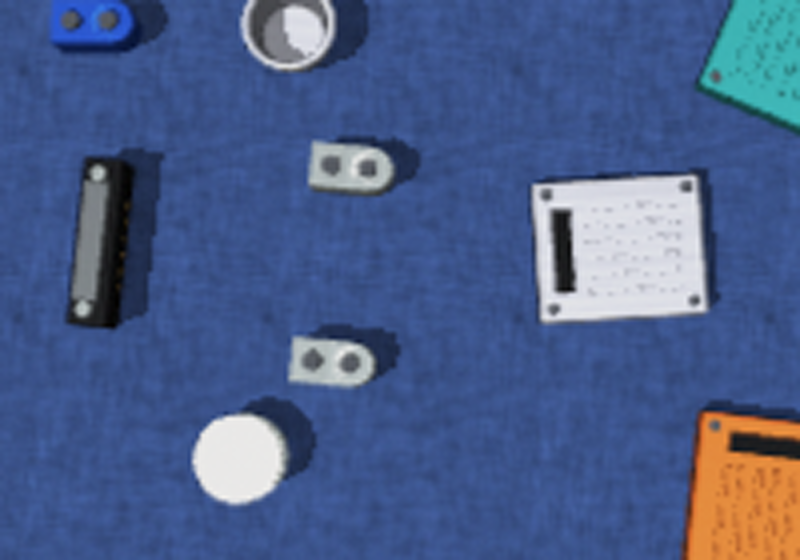

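View pics/scenecrop.png

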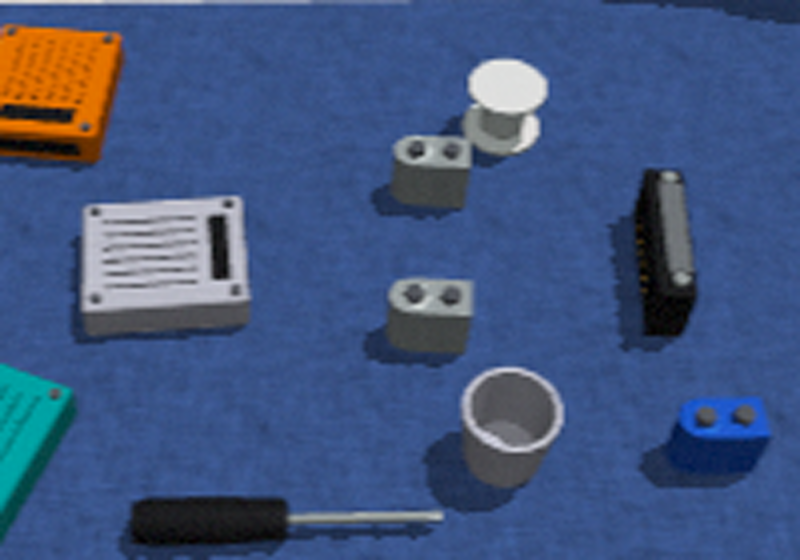

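```bash
cat >> h.py <<'E'
def measure(im,info,dbg=None):
    hsv=cv2.cvtColor(im,cv2.COLOR_BGR2HSV)
    m=((hsv[...,1]<75)&(hsv[...,2]>110)).astype(np.uint8)
    m[:95]=0;m[315:]=0;m[:,:105]=0;m[:,445:]=0
    out={}
    cs,_=cv2.findContours(m,cv2.RETR_EXTERNAL,cv2.CHAIN_APPROX_NONE)
    for c in cs:
        a=cv2.contourArea(c)
        if a<60: continue
        (x,y),(w,h),t=cv2.minAreaRect(c); r=cv2.boxPoints(((x,y),(w,h),t))
        print("blob",round(a),np.round([x,y,w,h,t],1))
    return m,cs
E
python3 - <<'E'
from h import *
im=cv2.imread("pics/top0.png");info=ctrl.camera_info("top")
m,cs=measure(im,info)
for c in cs:
    if cv2.contourArea(c)<60: continue
    z={True:0.029,False:0.04}[cv2.contourArea(c)>1000]
    box=cv2.boxPoints(cv2.minAreaRect(c)); print(np.round(ray(info,box,z),4)[:,:2].tolist(), np.round(ray(info,box.mean(0),z),4))
# stop: dark
g=cv2.cvtColor(im,cv2.COLOR_BGR2HSV)
d=((g[...,2]<60)|((g[...,1]<60))).astype(np.uint8); d[:,:150]=0;d[:,190:]=0;d[:185]=0;d[240:]=0
cs,_=cv2.findContours(d,0,1); c=max(cs,key=cv2.contourArea); print("stop",cv2.minAreaRect(c)); print(np.round(ray(info,cv2.boxPoints(cv2.minAreaRect(c)),0.044),4)[:,:2].tolist())
E
```

```text
blob 399 [209.5 264.   22.   23.   90. ]
blob 198 [232.6 240.1  21.   11.2   5.2]
blob 1418 [304.6 211.8  35.4  42.4  86.4]
blob 145 [172.  209.6   5.4  37.3   6.3]
blob 194 [237.5 191.4  20.9  11.3   4.8]
blob 406 [221.8 155.2  22.6  23.3  45. ]
blob 113 [110.5 130.5  27.    5.   90. ]
[[0.456, 0.1602], [0.4561, 0.1062], [0.4051, 0.1058], [0.405, 0.1595]] [[0.4305 0.1329 0.04  ]]
[[0.4753, 0.1049], [0.5014, 0.1027], [0.4971, 0.0534], [0.4709, 0.0557]] [[0.4862 0.0792 0.04  ]]
[[0.5928, -0.0382], [0.5992, -0.1392], [0.515, -0.1434], [0.5086, -0.0431]] [[ 0.5538 -0.091   0.029 ]]
[[0.5149, 0.2338], [0.603, 0.2258], [0.6015, 0.2129], [0.5135, 0.221]] [[0.5581 0.2234 0.04  ]]
[[0.5901, 0.0942], [0.6169, 0.0922], [0.6128, 0.0426], [0.586, 0.0447]] [[0.6014 0.0684 0.04  ]]
[[0.6877, 0.1455], [0.7278, 0.1063], [0.6889, 0.0677], [0.6491, 0.1068]] [[0.6883 0.1066 0.04  ]]
[[0.7823, 0.383], [0.7823, 0.3708], [0.7159, 0.3688], [0.716, 0.3808]] [[0.749  0.3759 0.04  ]]
stop ((175.1829376220703, 210.35366821289062), (12.81005859375, 41.743125915527344), 6.34019136428833)
[[0.5087, 0.2346], [0.6068, 0.2257], [0.6035, 0.1953], [0.5054, 0.2046]]
```

```bash
cat >> h.py <<'E'
YAW=0.093; DX=np.array([np.sin(YAW),np.cos(YAW)]); DY=np.array([-np.cos(YAW),np.sin(YAW)])
O=np.array([0.5444,0.0803])
def w2d(p): p=np.atleast_2d(p)[:,:2]-O; return np.c_[p@DX,p@DY]
def d2w(x,y): return O+x*DX+y*DY
def plan(target,ang):
    """target world xyz TCP, ang = world angle of tool x; print total in tool axes (cm) with the turn first"""
    s=ctrl.get_state(); T=R.from_rotvec(s["tool_rot"]).as_matrix(); a=np.arctan2(T[1,0],T[0,0])
    da=(ang-a+np.pi)%(2*np.pi)-np.pi
    d=np.array(target)-s["position"]
    print("tool z",np.round(T[:,2],3),"t",s["time"],"turn tool z",round(-da,3))
    print("dp in current tool axes",np.round(T.T@d*100,2)," after turn",np.round(np.array([np.cos(ang)*d[0]+np.sin(ang)*d[1],np.sin(ang)*d[0]-np.cos(ang)*d[1],-d[2]])*100,2))
E
python3 - <<'E'
from h import *
info=ctrl.camera_info("top")
im=cv2.imread("pics/top0.png");hsv=cv2.cvtColor(im,cv2.COLOR_BGR2HSV)
m=cv2.inRange(hsv,(80,130,90),(97,255,255))
cs,_=cv2.findContours(m,0,1);c=max(cs,key=cv2.contourArea);b=cv2.boxPoints(cv2.minAreaRect(c))
print("teal",np.round(w2d(ray(info,b,0.029)),3).tolist())
t=d2w(-.165,-.095);print(t,ctrl.get_state()["time"]);plan([*t,.2404],np.pi/2-YAW)
# check module from scene cam
si=ctrl.camera_info("scene");sc=cv2.imread("pics/scene0.png")
for n,uv in dict(m_fl=(180+240/4,130+199/4),m_fr=(180+248/4,130+298/4),m_rl=(180+84/4,130+206/4),m_rr=(180+84/4,130+306/4)).items(): print(n,np.round(w2d(ray(si,uv,.028)),4))
for n,uv in dict(noseL=(180+392/4,130+150/4),backL_in=(180+468/4,130+165/4),backR_in=(180+472/4,130+281/4)).items(): print(n,np.round(w2d(ray(si,uv,.04)),4))
E
```

```text
teal [[-0.207, -0.128], [-0.238, -0.223], [-0.319, -0.196], [-0.287, -0.102]]
[ 0.62366658 -0.09280924] 0.15
tool z [-0.    -0.001 -1.   ] t 0.15 turn tool z -0.13
dp in current tool axes [-60.24  62.87   0.13]  after turn [-6.787e+01  5.455e+01  3.000e-02]
m_fl [[-0.1274  0.0181]]
m_fr [[-0.1155 -0.059 ]]
m_rl [[-0.2247  0.005 ]]
m_rr [[-0.2123 -0.0721]]
noseL [[-0.0328  0.0564]]
backL_in [[0.0159 0.0472]]
backR_in [[ 0.0178 -0.0455]]
```

```bash
python3 -m crank '{"dp":[[0,0,0],[-2.95,2.37,0],[-2.95,2.37,0],[-2.95,2.37,0],[-2.95,2.37,0],[-2.95,2.37,0],[-2.95,2.37,0],[-2.95,2.37,0]],"delta_rot":[[0,0,-0.13],[0,0,0],[0,0,0],[0,0,0],[0,0,0],[0,0,0],[0,0,0],[0,0,0]]}' 5.0 20
python3 -m crank '{"dp":[[-2.95,2.37,0],[-2.95,2.37,0],[-2.95,2.37,0],[-2.95,2.37,0],[-2.95,2.37,0],[-2.95,2.37,0],[-2.95,2.37,0],[-2.95,2.37,0]],"delta_rot":[[0,0,0],[0,0,0],[0,0,0],[0,0,0],[0,0,0],[0,0,0],[0,0,0],[0,0,0]]}'
python3 -m crank '{"dp":[[-2.95,2.37,0],[-2.95,2.37,0],[-2.95,2.37,0],[-2.95,2.37,0],[-2.95,2.37,0],[-2.95,2.37,0],[-2.95,2.37,0],[-2.95,2.37,0]],"delta_rot":[[0,0,0],[0,0,0],[0,0,0],[0,0,0],[0,0,0],[0,0,0],[0,0,0],[0,0,0]]}'
python3 - <<'E'
from h import *
t=d2w(-.165,-.095);plan([*t,.026],np.pi/2-YAW);print(ctrl.get_state())
E
```

```text
time: 0.95
position: [0.2903, 0.4114, 0.2414]
tool_rot: [2.322, 2.116, -0.0]
ft_force: [0.9, -0.3, 1.4]
grip_width: 0.58
time: 1.75
position: [0.4571, 0.159, 0.2415]
tool_rot: [-2.322, -2.116, -0.0]
ft_force: [1.1, 0.6, -0.6]
grip_width: 0.576
time: 2.55
position: [0.6242, -0.0932, 0.2413]
tool_rot: [-2.321, -2.116, 0.0]
ft_force: [-0.7, 0.7, 0.1]
grip_width: 0.58
tool z [-0.  0. -1.] t 2.55 turn tool z 0.001
dp in current tool axes [ 0.03 -0.05 21.53]  after turn [ 0.03 -0.05 21.53]
{'time': 2.55, 'joint_positions': array([-0.40303904,  0.31699785,  0.64038988,  1.52338025, -0.19160951,
        1.36501486,  1.73131289]), 'qd': array([ 0.60886181,  0.6232699 ,  0.13732422, -0.64175487, -0.39660386,
        0.15337201,  0.71372723]), 'joint_torque': array([-2.13435285e+00, -4.49491167e+01,  6.50506675e+00, -2.80869770e+01,
        5.92287071e-01, -2.26613868e-02, -7.19855782e-01]), 'position': array([ 0.62415255, -0.09316447,  0.24128007]), 'tool_rot': array([-2.32120792e+00, -2.11646421e+00,  5.62104437e-05]), 'ft_force': array([-0.66784553,  0.68972009,  0.14264008]), 'torque': array([ 0.01323943, -0.03751184,  0.03239822]), 'grip_width': 0.5804392143611236}
```

```bash
python3 -m crank '{"dp":[[0,0,3],[0,0,3],[0,0,3],[0,0,3],[0,0,3],[0,0,3],[0,0,2.5],[0,0,1]],"delta_rot":[[0,0,0],[0,0,0],[0,0,0],[0,0,0],[0,0,0],[0,0,0],[0,0,0],[0,0,0]]}'
python3 - <<'E'
from h import *
for n in ("scene","wrist"): cv2.imwrite(f"pics/{n}1.png",ctrl.get_image(n))
t=d2w(-.165,-.0515);plan([*t,.026],np.pi/2-YAW)
E
```

```text
time: 3.35
position: [0.6214, -0.0916, 0.0235]
tool_rot: [-2.319, -2.114, 0.005]
ft_force: [0.0, 0.4, 1.0]
grip_width: 0.573
tool z [-0.003  0.    -1.   ] t 3.45 turn tool z 0.0
dp in current tool axes [-0.08 -4.2  -0.09]  after turn [-0.08 -4.2  -0.1 ]
```

View pics/scene1.png

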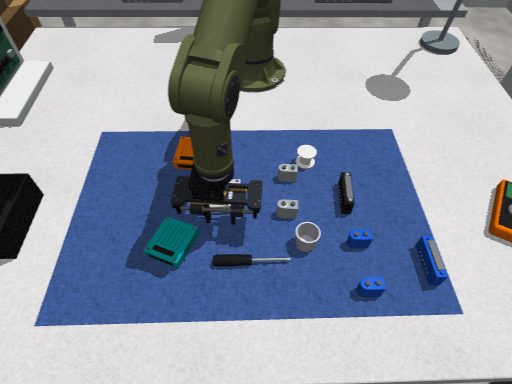

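View pics/wrist1.png

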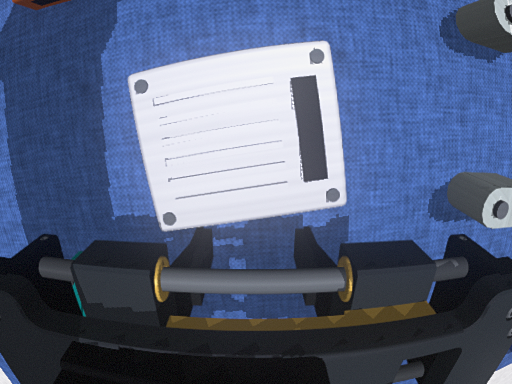

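```bash
python3 -m crank '{"dp":[[0,-0.5,0],[0,-0.5,0],[0,-0.5,0],[0,-0.5,0],[0,-0.5,0],[0,-0.4,0],[0,-0.4,0],[0,-0.4,0]],"delta_rot":[[0,0,0],[0,0,0],[0,0,0],[0,0,0],[0,0,0],[0,0,0],[0,0,0],[0,0,0]]}'
python3 - <<'E'
from h import *
for n in ("scene","wrist"): cv2.imwrite(f"pics/{n}2.png",ctrl.get_image(n))
t=d2w(-.165,-.0515);plan([*t,.026],np.pi/2-YAW)
E
```

```text
time: 4.25
position: [0.5873, -0.0885, 0.0271]
tool_rot: [2.321, 2.115, 0.003]
ft_force: [3.4, -0.7, 3.0]
grip_width: 0.574
tool z [ 0.     0.001 -1.   ] t 4.35 turn tool z 0.0
dp in current tool axes [-0.1  -0.6   0.07]  after turn [-0.1  -0.6   0.07]
```

View pics/wrist2.png

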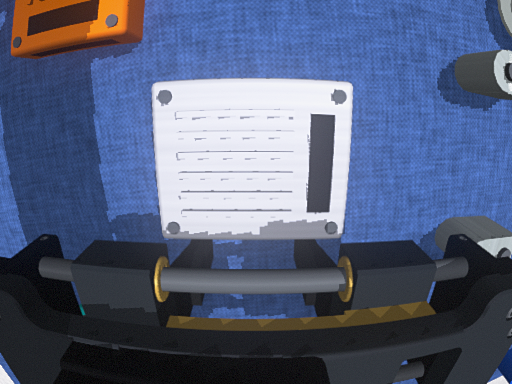

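The wrist view shows the module turned square to the dock, flush along the fingers. Its near edge is at row 238. I'll finish the sideways push, back off, rise and move clear for a top view.

```bash
python3 -m crank '{"dp":[[0,-0.3,0],[0,-0.3,0],[0,0,0],[0,2,0],[0,1,-2],[-1,0,-3],[-3.5,0,-3],[-3.5,0,0]],"delta_rot":[[0,0,0],[0,0,0],[0,0,0],[0,0,0],[0,0,0],[0,0,0],[0,0,0],[0,0,0]]}'
python3 - <<'E'
from h import *
for n in ("scene","wrist","top"): cv2.imwrite(f"pics/{n}3.png",ctrl.get_image(n))
t=d2w(-.25,0);plan([*t,.026],-YAW)
E
```

```text
time: 5.15
position: [0.6041, -0.1709, 0.1096]
tool_rot: [2.318, 2.118, 0.003]
ft_force: [0.0, -0.7, 0.3]
grip_width: 0.575
tool z [-0.004 -0.    -1.   ] t 5.3 turn tool z 1.565
dp in current tool axes [-0.24 -7.9   8.02]  after turn [-7.93  0.21  7.99]
```

View pics/wrist3.png

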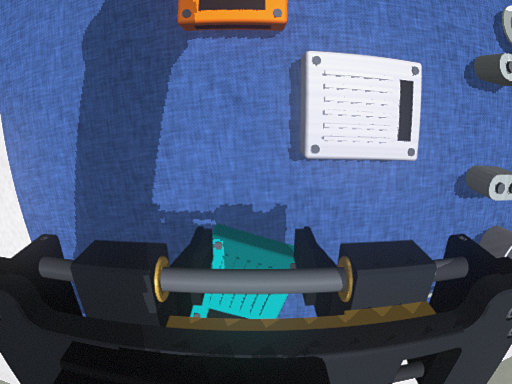

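View pics/top3.png

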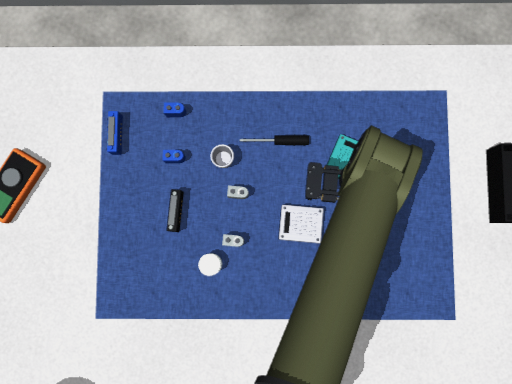

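```bash
cat >> h.py <<'E'
def module(im,info):
    m,cs=measure(im,info)
    for c in cs:
        if cv2.contourArea(c)>900:
            b=cv2.boxPoints(cv2.minAreaRect(c)); d=w2d(ray(info,b,.029)); print("module dock corners",np.round(d*1000,1).tolist(),"centre",np.round(d.mean(0)*1000,1))
E
python3 - <<'E'
from h import *
im=cv2.imread("pics/top3.png"); module(im,ctrl.camera_info("top"))
cv2.imwrite("pics/top3c.png",cv2.resize(im[180:260,150:350],None,fx=4,fy=4,interpolation=cv2.INTER_CUBIC))
cv2.imwrite("pics/sc3c.png",cv2.resize(cv2.imread("pics/scene3.png")[130:250,170:370],None,fx=4,fy=4,interpolation=cv2.INTER_CUBIC))
E
```

```text
blob 399 [209.5 264.   22.   23.   90. ]
blob 200 [232.6 240.1  21.   11.2   5.2]
blob 1428 [300.9 223.6  42.6  35.5   5.2]
blob 146 [172.  209.6   5.4  37.3   6.3]
blob 74 [401.9 193.7   9.4  12.1  26.6]
blob 196 [237.5 191.4  20.9  11.3   4.8]
blob 86 [356.8 173.5   9.2  12.8  33.7]
blob 154 [388.  161.1  31.3   7.   24.8]
blob 406 [221.8 155.2  22.6  23.3  45. ]
blob 118 [110.5 130.5  27.    5.   90. ]
module dock corners [[-112.9, 45.8], [-112.9, -38.5], [-214.1, -38.8], [-213.4, 45.4]] centre [-163.3    3.4]
```

View pics/top3c.png

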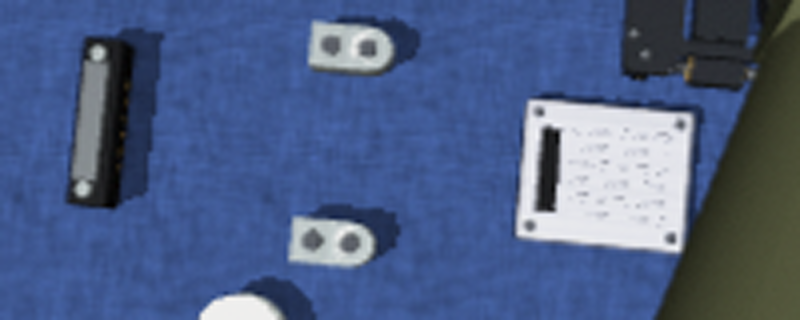

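View pics/sc3c.png

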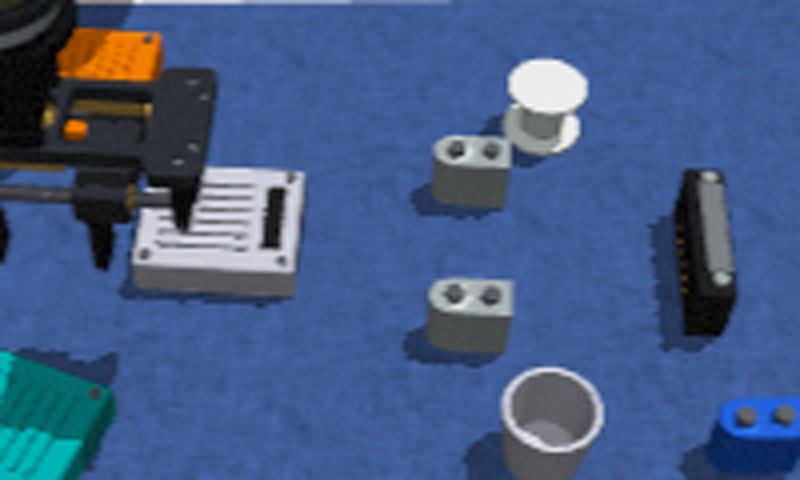

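```bash
python3 -m crank '{"dp":[[0,0,0],[0,0,0],[0,0,0],[0,0,0],[0,0,0],[0,0,0],[0,0,0],[0,0,0]],"delta_rot":[[0,0,0.14],[0,0,0.14],[0,0,0.14],[0,0,0.14],[0,0,0.14],[0,0,0.14],[0,0,0.14],[0,0,0.14]]}' 4.6
python3 -m crank '{"dp":[[0,0,0],[0,0,0],[0,0,0],[0,0,0],[-2,0,0],[-2,0,0],[-2,0,0],[-1,0,0]],"delta_rot":[[0,0,0.14],[0,0,0.14],[0,0,0.14],[0,0,0.025],[0,0,0],[0,0,0],[0,0,0],[0,0,0]]}'
python3 - <<'E'
from h import *
t=d2w(-.237,.003);plan([*t,.026],-YAW);print(ctrl.get_state()["joint_positions"])
E
```

```text
time: 6.1
position: [0.6017, -0.1682, 0.1047]
tool_rot: [-3.09, -0.552, 0.006]
ft_force: [0.2, -0.4, 0.5]
grip_width: 0.531
time: 6.9
position: [0.531, -0.1634, 0.1055]
tool_rot: [-3.137, 0.133, 0.005]
ft_force: [1.8, 0.1, -0.6]
grip_width: 0.529
tool z [-0.003  0.002 -1.   ] t 6.9 turn tool z 0.008
dp in current tool axes [-1.2  -0.68  7.95]  after turn [-1.23 -0.69  7.95]
[-0.61225119  0.36808066  1.02610981  1.87364922 -0.35311923  1.100841
  0.46464505]
```

```bash
python3 -m crank '{"dp":[[-1.2,0,0],[0,0,1.5],[0,0,1.5],[0,0,1.5],[0,0,1.5],[0,0,1.5],[0,0,0.5],[0,0,0]],"delta_rot":[[0,0,0.008],[0,0,0],[0,0,0],[0,0,0],[0,0,0],[0,0,0],[0,0,0],[0,0,0]]}'
python3 - <<'E'
from h import *
for n in ("wrist","top"): cv2.imwrite(f"pics/{n}4.png",ctrl.get_image(n))
module(cv2.imread("pics/top4.png"),ctrl.camera_info("top"))
s=ctrl.get_state();print(w2d(s["position"]),s["position"],s["joint_positions"])
t=d2w(-.1,.001);plan([*t,.026],-YAW)
E
```

```text
time: 7.7
position: [0.5208, -0.1637, 0.0254]
tool_rot: [3.138, -0.15, -0.003]
ft_force: [0.9, -0.6, -0.1]
grip_width: 0.525
blob 398 [209.5 264.   22.   23.   90. ]
blob 198 [232.6 240.2  21.   11.1   5.7]
blob 1420 [300.8 223.6  42.5  35.5   5.2]
blob 146 [172.  209.6   5.4  37.3   6.3]
blob 196 [237.5 191.4  20.9  11.3   4.8]
blob 406 [221.8 155.2  22.6  23.3  45. ]
blob 118 [110.5 130.5  27.    5.   90. ]
module dock corners [[-112.9, 45.8], [-112.9, -38.5], [-213.9, -38.8], [-213.2, 45.4]] centre [-163.2    3.4]
[[-2.45254494e-01 -1.71591241e-04]] [ 0.52179505 -0.16391059  0.02678217] [-0.53988766  0.46266012  0.94867236  1.95411047 -0.45962787  0.95647841
  0.53762579]
tool z [ 0. -0. -1.] t 7.8 turn tool z -0.002
dp in current tool axes [ -0.15 -14.53   0.07]  after turn [ -0.12 -14.53   0.08]
```

View pics/wrist4.png

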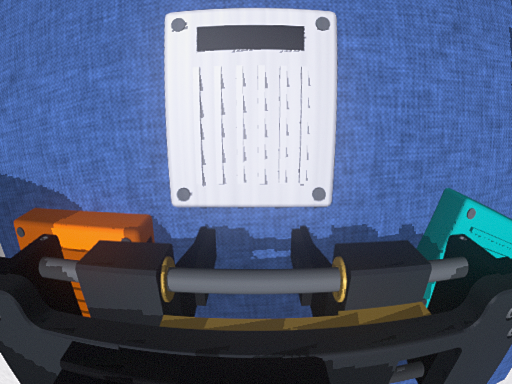

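```bash
python3 -m crank '{"dp":[[0,-1,0],[0,-1,0],[0,-0.7,0],[0.05,-0.7,0],[0.05,-0.8,0],[0.05,-0.8,0],[0.05,-0.8,0],[0.05,-0.8,0]],"delta_rot":[[0,0,0],[0,0,0],[0,0,0],[0,0,0],[0,0,0],[0,0,0],[0,0,0],[0,0,0]]}'
python3 - <<'E'
from h import *
for n in ("wrist","top"): cv2.imwrite(f"pics/{n}5.png",ctrl.get_image(n))
module(cv2.imread("pics/top5.png"),ctrl.camera_info("top"))
s=ctrl.get_state();print(w2d(s["position"]),s["position"],s["ft_force"],s["joint_positions"])
E
```

```text
time: 8.6
position: [0.5304, -0.0975, 0.0266]
tool_rot: [3.138, -0.149, 0.0]
ft_force: [-0.5, -3.8, 3.0]
grip_width: 0.525
blob 398 [209.5 264.   22.   23.   90. ]
blob 198 [232.6 240.2  21.   11.1   5.7]
blob 994 [275.4 220.2  32.9  35.4   5.4]
blob 146 [172.  209.6   5.4  37.3   6.3]
blob 196 [237.5 191.4  20.9  11.3   4.8]
blob 408 [221.8 155.2  22.6  23.3  45. ]
blob 118 [110.5 130.5  27.    5.   90. ]
module dock corners [[-63.5, 43.2], [-63.5, -41.0], [-141.9, -40.9], [-141.3, 43.2]] centre [-102.6    1.1]
[[-0.17637563 -0.00253218]] [ 0.53054194 -0.09554859  0.02627934] [0.02159921 0.54894528 0.70193915] [-0.67201259  0.44483943  0.94850589  1.97241816 -0.44707012  0.94864678
  0.40714494]
```

View pics/wrist5.png

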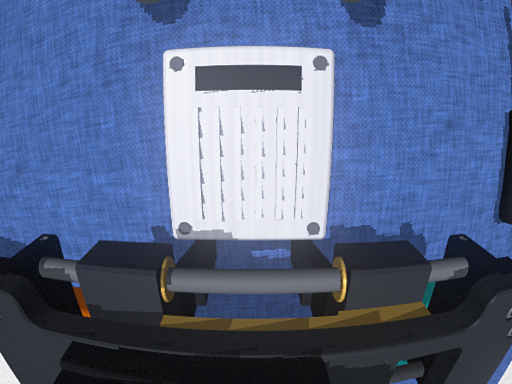

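```bash
python3 -m crank '{"dp":[[0.05,-0.7,0],[0.05,-0.7,0],[0,-0.7,0],[0,-0.7,0],[0,-0.7,0],[0,-0.7,0],[0,-0.7,0],[0,-0.7,0]],"delta_rot":[[0,0,0],[0,0,0],[0,0,0],[0,0,0],[0,0,0],[0,0,0],[0,0,0],[0,0,0]]}'
python3 - <<'E'
from h import *
for n in ("wrist","top"): cv2.imwrite(f"pics/{n}6.png",ctrl.get_image(n))
module(cv2.imread("pics/top6.png"),ctrl.camera_info("top"))
s=ctrl.get_state();print(w2d(s["position"]),s["position"],s["ft_force"],s["joint_positions"])
E
```

```text
time: 9.5
position: [0.5365, -0.0416, 0.0265]
tool_rot: [-3.138, 0.149, 0.0]
ft_force: [0.2, -2.6, -1.3]
grip_width: 0.528
blob 399 [209.5 264.   22.   23.   90. ]
blob 994 [246.4 224.4  35.5  55.3  23.2]
blob 148 [172.  209.6   5.4  37.3   6.3]
blob 196 [237.5 191.4  20.9  11.3   4.8]
blob 408 [221.8 155.2  22.6  23.3  45. ]
blob 118 [110.5 130.5  27.    5.   90. ]
module dock corners [[25.2, 67.1], [-14.4, -58.3], [-95.1, -32.2], [-54.9, 92.5]] centre [-34.8  17.3]
[[-0.12092677 -0.00367974]] [ 0.53683385 -0.04044592  0.02655481] [ 0.06032785 -0.39020761 -0.09595788] [-0.77314599  0.43997522  0.94426299  1.97440634 -0.44097436  0.94639764
  0.29895478]
```

View pics/wrist6.png

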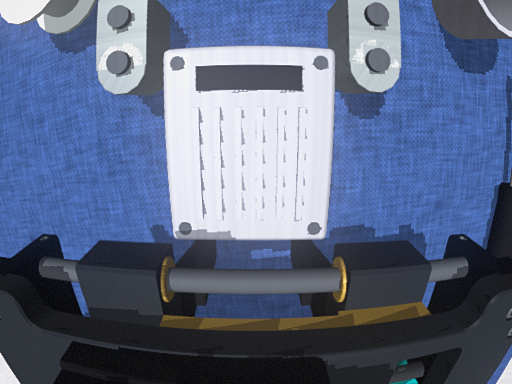

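View pics/top6.png

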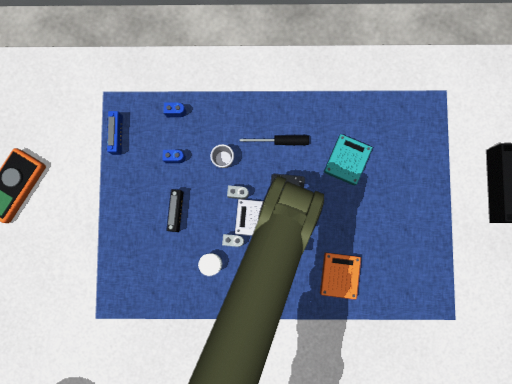

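The module's front is entering the gap centrally. In the wrist view its edges are at columns 165 and 333, with the block inner edges at about 147 and 350. I'll narrow the fingers a little for clearance and push on.

```bash
python3 -m crank '{"dp":[[0,0.4,0],[-0.2,0,0],[-0.1,0,0],[0,-0.4,0],[0,-0.8,0],[0,-0.8,0],[0,-0.8,0],[0,-0.8,0]],"delta_rot":[[0,0,0],[0,0,0],[0,0,0],[0,0,0],[0,0,0],[0,0,0],[0,0,0],[0,0,0]]}' 4.0
python3 -m crank '{"dp":[[0,-0.7,0],[0,-0.7,0],[0,-0.7,0],[0,-0.7,0],[0,-0.7,0],[0,-0.7,0],[0,0,0],[0,0,0]],"delta_rot":[[0,0,0],[0,0,0],[0,0,0],[0,0,0],[0,0,0],[0,0,0],[0,0,0],[0,0,0]]}'
python3 - <<'E'
from h import *
for n in ("wrist",): cv2.imwrite(f"pics/{n}7.png",ctrl.get_image(n))
s=ctrl.get_state();print(w2d(s["position"]),s["position"],s["ft_force"],s["joint_positions"])
E
```

```text
time: 10.4
position: [0.5368, -0.0098, 0.0267]
tool_rot: [3.138, -0.149, 0.001]
ft_force: [0.1, -3.4, 2.0]
grip_width: 0.457
time: 11.2
position: [0.5403, 0.0332, 0.0263]
tool_rot: [-3.137, 0.147, 0.001]
ft_force: [0.3, -0.1, 1.0]
grip_width: 0.46
[[-0.04766289 -0.00029408]] [0.54026655 0.03281576 0.02626995] [-0.57345552 -0.49369112  0.81764767] [-0.89695923  0.44314783  0.93232409  1.96689067 -0.43956682  0.94774727
  0.1600043 ]
```

View pics/wrist7.png

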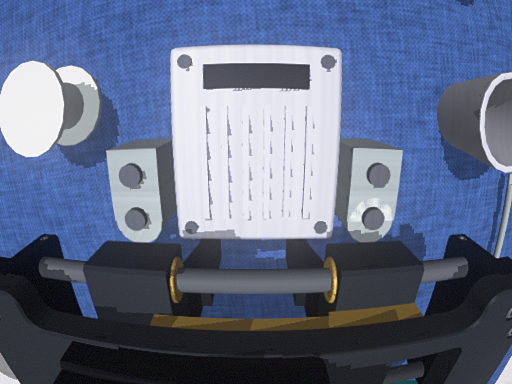

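The module is in the gap with even play on both sides and negligible side force. Pushing on through.

```bash
python3 -m crank '{"dp":[[0,-0.5,0],[0,-0.5,0],[0,-0.6,0],[0,-0.6,0],[0,-0.6,0],[0,-0.5,0],[0,-0.5,0],[0,0,0]],"delta_rot":[[0,0,0],[0,0,0],[0,0,0],[0,0,0],[0,0,0],[0,0,0],[0,0,0],[0,0,0]]}'
python3 -m crank '{"dp":[[0,-0.3,0],[0,-0.3,0],[0,-0.3,0],[0,-0.3,0],[0,-0.2,0],[0,-0.2,0],[0,0,0],[0,0,0]],"delta_rot":[[0,0,0],[0,0,0],[0,0,0],[0,0,0],[0,0,0],[0,0,0],[0,0,0],[0,0,0]]}'
python3 - <<'E'
from h import *
for n in ("wrist","scene"): cv2.imwrite(f"pics/{n}8.png",ctrl.get_image(n))
s=ctrl.get_state();print(w2d(s["position"]),s["position"],s["ft_force"],s["joint_positions"])
E
```

```text
time: 12.05
position: [0.5443, 0.071, 0.0266]
tool_rot: [-3.137, 0.147, -0.0]
ft_force: [-0.4, -0.2, 0.0]
grip_width: 0.462
time: 12.85
position: [0.5459, 0.0858, 0.0267]
tool_rot: [-3.137, 0.149, -0.001]
ft_force: [-0.3, -2.0, 1.0]
grip_width: 0.457
[[ 0.00553471 -0.00103757]] [0.54594707 0.08571444 0.02668288] [ 0.35292091 -1.33103271  1.15245064] [-0.96983882  0.46225896  0.91598242  1.93969979 -0.44834306  0.95645606
  0.06724598]
```

View pics/wrist8.png

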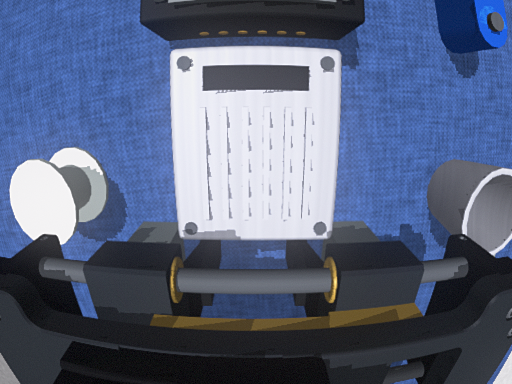

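About 10 mm remains between the module front (row 47) and the stop's contact pins (row 33). I'll creep up to contact and watch the force.

```bash
python3 -m crank '{"dp":[[0,-0.2,0],[0,-0.2,0],[0,-0.2,0],[0,-0.1,0],[0,-0.1,0],[0,0,0],[0,0,0],[0,0,0]],"delta_rot":[[0,0,0],[0,0,0],[0,0,0],[0,0,0],[0,0,0],[0,0,0],[0,0,0],[0,0,0]]}'
python3 -m crank '{"dp":[[0,-0.1,0],[0,-0.1,0],[0,0,0],[0,0,0],[0,0,0],[0,0,0],[0,0,0],[0,0,0]],"delta_rot":[[0,0,0],[0,0,0],[0,0,0],[0,0,0],[0,0,0],[0,0,0],[0,0,0],[0,0,0]]}'
python3 - <<'E'
from h import *
for n in ("wrist","scene"): cv2.imwrite(f"pics/{n}9.png",ctrl.get_image(n))
s=ctrl.get_state();print(w2d(s["position"]),s["position"],s["ft_force"],s["joint_positions"])
E
```

```text
time: 13.75
position: [0.5466, 0.0935, 0.0266]
tool_rot: [-3.138, 0.149, -0.0]
ft_force: [1.2, -3.2, 2.1]
grip_width: 0.458
time: 14.55
position: [0.5467, 0.0954, 0.0266]
tool_rot: [-3.138, 0.149, -0.0]
ft_force: [0.7, -3.2, 2.9]
grip_width: 0.458
[[ 0.01524976 -0.00088754]] [0.54669989 0.09540143 0.02657659] [-0.38537401 -3.51794636  2.47718718] [-0.98209115  0.46700678  0.91250039  1.93360083 -0.45032625  0.95884483
  0.05079532]
```

View pics/wrist9.png

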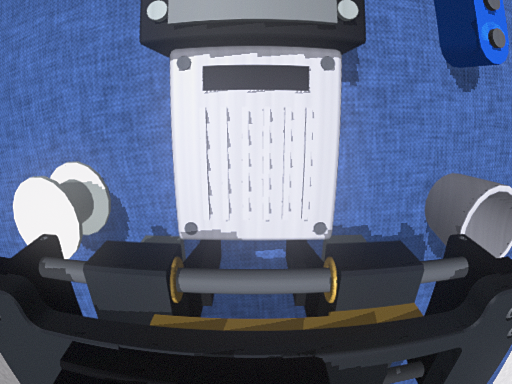

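```bash
python3 -m crank '{"dp":[[0,-0.1,0],[0,-0.1,0],[0,0,0],[0,0,0],[0,0,0],[0,0,0],[0,0,0],[0,0,0]],"delta_rot":[[0,0,0],[0,0,0],[0,0,0],[0,0,0],[0,0,0],[0,0,0],[0,0,0],[0,0,0]]}'
python3 - <<'E'
from h import *
s=ctrl.get_state();print(w2d(s["position"]),s["ft_force"])
E
```

```text
time: 15.45
position: [0.5467, 0.0955, 0.0266]
tool_rot: [3.136, -0.15, -0.0]
ft_force: [-0.7, -8.3, 3.4]
grip_width: 0.461
[[ 0.0153786  -0.00086427]] [-0.69355815 -8.28900894  3.35759391]
```

The TCP has stalled (0.1 mm for 2 mm commanded) and the force has risen, so the module is against the stop. One more nudge to seat it, then I'll retreat.

```bash
python3 -m crank '{"dp":[[0,-0.1,0],[0,-0.1,0],[0,0,0],[0,0,0],[0,0,0],[0,0,0],[0,0,0],[0,0,0]],"delta_rot":[[0,0,0],[0,0,0],[0,0,0],[0,0,0],[0,0,0],[0,0,0],[0,0,0],[0,0,0]]}'
python3 -m crank '{"dp":[[0,0.3,0],[0,0.4,0],[0,0.8,0],[0,1,0],[0,1,0],[0,1,0],[0,1,0],[0,0,-2]],"delta_rot":[[0,0,0],[0,0,0],[0,0,0],[0,0,0],[0,0,0],[0,0,0],[0,0,0],[0,0,0]]}'
python3 -m crank '{"dp":[[0,1,-3],[0,2,-3],[0,3,-3],[0,4,-2],[0,4,0],[0,4,0],[0,3,0],[0,0,0]],"delta_rot":[[0,0,0],[0,0,0],[0,0,0],[0,0,0],[0,0,0],[0,0,0],[0,0,0],[0,0,0]]}'
python3 - <<'E'
from h import *
for n in ("top","scene"): cv2.imwrite(f"pics/{n}10.png",ctrl.get_image(n))
im=cv2.imread("pics/top10.png");module(im,ctrl.camera_info("top"))
cv2.imwrite("pics/top10c.png",cv2.resize(im[140:290,150:350],None,fx=4,fy=4,interpolation=cv2.INTER_CUBIC))
cv2.imwrite("pics/sc10c.png",cv2.resize(cv2.imread("pics/scene10.png")[130:270,200:400],None,fx=4,fy=4,interpolation=cv2.INTER_CUBIC))
E
```

```text
time: 16.25
position: [0.5467, 0.0956, 0.0266]
tool_rot: [3.134, -0.151, -0.001]
ft_force: [-0.7, -10.3, 5.3]
grip_width: 0.459
time: 17.05
position: [0.5395, 0.0419, 0.0449]
tool_rot: [3.136, -0.153, -0.007]
ft_force: [-0.5, -0.3, 1.5]
grip_width: 0.461
time: 17.85
position: [0.5201, -0.1708, 0.1571]
tool_rot: [3.135, -0.163, 0.001]
ft_force: [-0.5, -0.5, 0.8]
grip_width: 0.458
blob 398 [209.5 264.   22.   23.   90. ]
blob 88 [406.8 252.9  10.8  11.   31. ]
blob 198 [232.6 240.2  21.   11.1   5.7]
blob 96 [359.3 228.4  10.7  13.   26.6]
blob 268 [393.7 215.7  34.9  10.6  29.1]
blob 1373 [200.7 212.5  41.4  35.3   5.7]
blob 146 [172.  209.6   5.4  37.3   6.3]
blob 196 [237.5 191.4  20.9  11.3   4.8]
blob 406 [221.9 155.6  22.5  23.4  71.6]
blob 118 [110.5 130.5  27.    5.   90. ]
module dock corners [[125.7, 41.5], [126.6, -42.9], [27.1, -42.3], [26.9, 42.0]] centre [76.6 -0.4]
```

View pics/top10c.png

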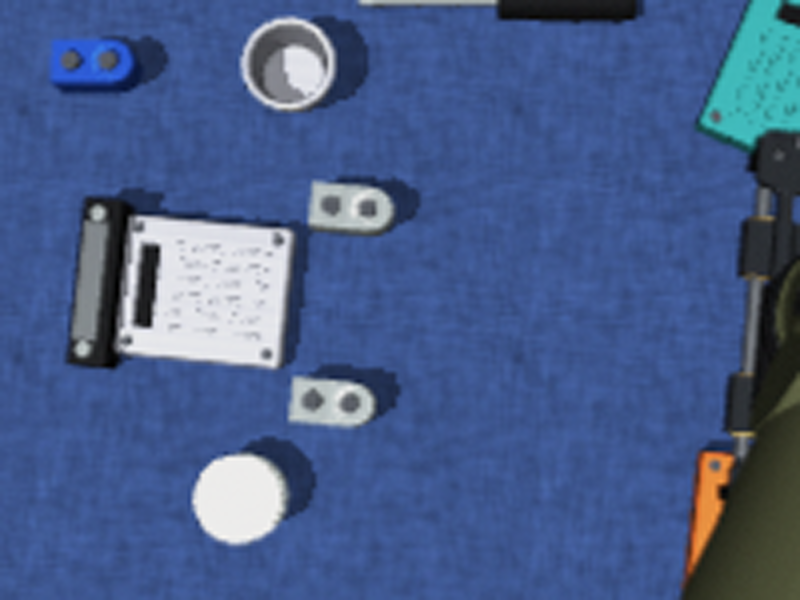

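View pics/sc10c.png

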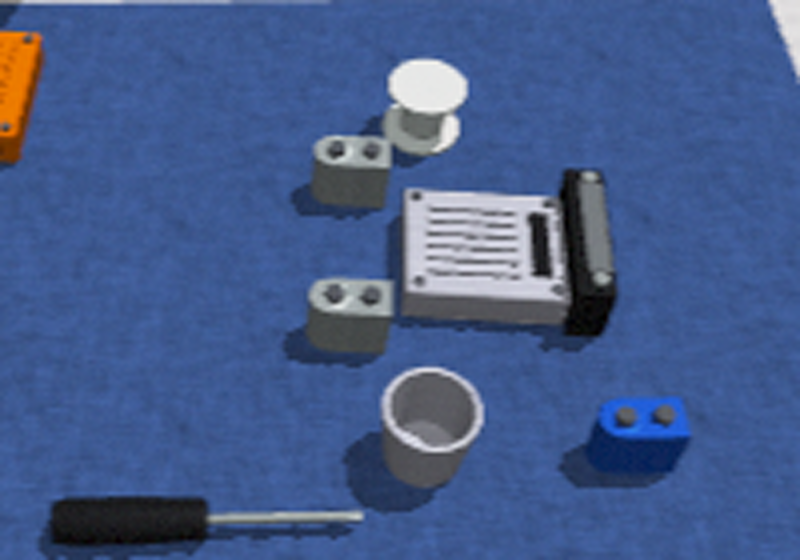

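The module's front is flush on the black stop in both views. In the top view its centre measures dock (76.6, -0.4) mm, and the spool and cup blobs are where they were. Handing in.

```bash
python3 -m crank '{"dp":[[0,0,0],[0,0,0],[0,0,0],[0,0,0],[0,0,0],[0,0,0],[0,0,0],[0,0,0]],"delta_rot":[[0,0,0],[0,0,0],[0,0,0],[0,0,0],[0,0,0],[0,0,0],[0,0,0],[0,0,0]]}'
python3 - <<'E'
from bench import ctrl
ctrl.close_job()
E
```

```text
time: 18.75
position: [0.5219, -0.1645, 0.1566]
tool_rot: [-3.138, 0.149, -0.0]
ft_force: [0.6, -0.1, 1.2]
grip_width: 0.458
the job is handed in; nothing more can be done
```

The module is home: its front end rests flat against the black contact block, and the job was handed in at about 18.8 s. I squared and centred it with a push from its -y side. Then I pushed it from behind with two fingertips through the gap until the tool stalled on the stop at about 10 N. The arm then backed off and rose clear.

- **Module position:** in the last top view its centre is at dock x = 76.6 mm, y = -0.4 mm, turned by less than about 0.01 rad. It looks flush with the stop in both the top and scene views. The top-view x is 1.4 mm short of the nominal 78 mm. That is within the 2 mm calibration and my dock-origin estimate, and the stall force says it made contact.
- **Bystanders:** in the top view the spool and cup blobs match their starting positions to within half a pixel. I checked the screwdriver by eye only, and it looks unmoved.
- **Not measured:** I did not measure the module's height or tilt directly. It looks flat in the views.

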